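# Bolt the test jig shut over the green phone

### The job

Two phone test jigs stand on the bench: on the one whose phone shows a green screen, press the orange spring catch down with one fingertip and, while holding it down, push the blue bolt tab with the other fingertip until the bolt is fully home through its keeper. Then let the catch spring back up and move clear. Only touch and push, without forcing the catch or the bolt; pinch and lift nothing, and leave the red phone's jig and everything else lying on the bench as they are.

Things in the scene. Friction and masses are not known exactly. Their poses are not given: they have to be found in the camera images.
- jig_green: The test jig, fixed: grey plate 170 x 220 x 18 mm, phone with green lit screen under a closed dark frame (top 38 mm above the bench). Origin under the plate's centre; z up, +y = the way the bolt slides home, x from bolt side to phone side. Along x = -55 mm stand: orange catch plate y -95 to -15 mm, free fingertip space, blue bolt tab y 19 to 35 mm (bolt open), steel keeper y 82 to 100 mm, top 48 mm
- jig_red: The other, identical test jig, fixed: grey plate 170 x 220 x 18 mm, phone with red lit screen under a closed dark frame (top 38 mm above the bench). Origin under the plate's centre; z up, +y = the way the bolt slides home, x from bolt side to phone side. Along x = -55 mm stand: orange catch plate y -95 to -15 mm, free fingertip space, blue bolt tab y 19 to 35 mm (bolt open), steel keeper y 82 to 100 mm, top 48 mm
- catch_green (a joint): travel (m) of the green jig's orange spring catch: 0 up (bolt locked), 0.007 fully down on its stop. Moves straight down wherever pressed; a fingertip may slide along it. About 3 N when up, 6.5 N fully down. Frees the bolt from 4 mm down; let go, it springs up and locks the bolt again (notches every 12 mm)
- bolt_green (a joint): travel (m) of the green jig's bolt along the jig's +y: 0 open (as found), 0.036 fully home through the keeper, on its stop. About 2 N of friction, stays where left; 2 mm of play while the catch is up. Pushed by its blue upright tab: 26 mm wide, 16 mm thick along the slide, top 74 mm above the bench
- catch_red (a joint): travel (m) of the red jig's orange spring catch: 0 up (bolt locked), 0.007 fully down on its stop. Moves straight down wherever pressed; a fingertip may slide along it. About 3 N when up, 6.5 N fully down. Frees the bolt from 4 mm down; let go, it springs up and locks the bolt again (notches every 12 mm)
- bolt_red (a joint): travel (m) of the red jig's bolt along the jig's +y: 0 open (as found), 0.036 fully home through the keeper, on its stop. About 2 N of friction, stays where left; 2 mm of play while the catch is up. Pushed by its blue upright tab: 26 mm wide, 16 mm thick along the slide, top 74 mm above the bench
- catch_green_top (a point): centre of the top face of the green jig's orange catch plate: 80 mm along the jig's y, 30 mm across, flat, 56 mm above the bench when up and 49 mm when fully down; moves with the catch, axes as the jig's. The aluminium walls on its two long sides reach only 44 mm
- bolt_green_face (a point): point on the -y face of the green jig's blue bolt tab (the face to push on), in the middle of its width, 61 mm above the bench and 13 mm below the tab's top; moves with the bolt, axes as the jig's
- gap_green (a point): middle of the free fingertip space between catch plate and tab of the green jig while the bolt is open: 34 mm long along the slide, open to both sides; 50 mm above the bench, nothing below it higher than 40 mm; fixed to the jig, axes as the jig's
- jar: loose amber jar with black cap, 26 mm across, 45 mm tall, standing between the two jigs; origin under its centre
- phone_black: loose dark phone, 76 x 160 x 8 mm, lying beyond the jigs; origin under its centre, long side along its y
- phone_white: loose white phone, 76 x 160 x 8 mm, lying beyond the jigs; origin under its centre, long side along its y
- screwdriver: loose yellow screwdriver, 160 mm long, lying between the robot and the jigs on the left; handle to its -x
- tweezers: loose steel tweezers, 120 mm long, 6 mm thick, lying between the robot and the jigs on the right; along its x
- tape: loose yellow ring of tape, 84 mm across, 24 mm high, left of the jigs; origin under its centre
- cleaner: loose clear bottle with blue cap, 52 mm across, 130 mm tall, right of the jigs; origin under its centre
- screw_tray: loose green screw tray, 110 x 80 x 25 mm, right of the jigs, farther from the robot than the bottle; origin under its centre

How it is judged:
On the way, in this order (a step that is already met when the one before it is completed fails the run):
1. the green jig's catch is pressed down (more than 3.8 mm) by a finger, the bolt still open (less than 4 mm) (value of joint catch_green above 0.0038 m and value of joint bolt_green below 0.004 m and contact force between the fingers and catch_green above 0.5 N), for 0.1 s.
2. the bolt is pushed past its last notch (more than 28 mm) while the catch is still held down (more than 3.8 mm) by a finger (value of joint bolt_green above 0.028 m and value of joint catch_green above 0.0038 m and contact force between the fingers and catch_green above 0.5 N), for 0.05 s.
At the end, for the whole second after the job is handed in: The green jig's bolt is home (over 33.5 of 36 mm) and at rest, its catch is back up (within 1.5 mm), the red jig's bolt is open (under 3 mm) with its catch up, and every loose thing is within 15 mm of where it began (value of joint bolt_green above 0.0335 m and value of joint each of catch_green, catch_red below 0.0015 m and velocity of joint bolt_green below 0.005 m/s and value of joint bolt_red below 0.003 m and distance of each of jar, phone_black, phone_white, screwdriver, tweezers, tape, cleaner, screw_tray from where it was at the start of the episode below 0.015 m); the robot touches nothing.
It fails at once if the red phone's jig is operated (catch more than 3 mm down or bolt more than 4 mm along) (value of joint catch_red above 0.003 m or value of joint bolt_red above 0.004 m).
It fails at once if a loose thing is shoved or lifted by more than 15 mm (distance of any of jar, phone_black, phone_white, screwdriver, tweezers, tape, cleaner, screw_tray from where it was at the start of the episode above 0.015 m).
It fails at once if the catch or the bolt is forced or squeezed with more than 80 N (contact force between the fingers and catch_green above 80 N or contact force between the fingers and bolt_green above 80 N).
It also fails if it takes over 40 s, if anything falls off the work surface, if the arm or the gripper's body presses on something with over 40 N, if the wrist force passes 120 N, or if a joint passes its speed limit or range.

### The arm

A 7-joint arm with a two-finger parallel gripper is mounted at the origin on the work surface. World frame = base frame: x ahead of the robot, y to its left, z up, the work surface at z = 0. Lengths are in m, angles in rad, forces in N, time in s.
With the tool pointing down it reaches from about 0.4 to 0.9 m from the base axis. Payload 5.5 kg.
Tool frame: the origin (TCP) lies at the very end of the fingers, on their centre line; the grasp point (between the pads) lies bot.grip_point_offset behind it (bot.grip_point_offset is the distance from the TCP to the grasp point, in m); z points along the fingers, y is the line along which they close (so a half turn about z gives the same grasp; the last joint's range is limited). The gripper opens to 92 mm and grips with 3 to 60 N. Pads are 19 mm wide; open, the fingers measure 130 mm over their backs; the gripper's body (75 mm by 190 mm) begins 47 mm behind the grasp point.
Start: joints at [-1.027, 0.501, -0.427, 1.55, 0.221, 1.138, -0.21], TCP at [0.18, 0.625, 0.227] pointing down, gripper open.
Joint ranges: [-2.88, 2.88], [-0.31, 2.03], [-1.54, 1.56], [0.2, 2.42], [-1.41, 4.55], [0.19, 2.02], [-2.57, 2.57]. Speed limits (rad/s): [2.57, 2.57, 3.14, 3.14, 3.14, 3.14, 3.14].

### API

Orientations are given as a 3x3 rotation matrix whose columns are the frame's x, y, z axes.
In Python, from station import status, vision, bot gives the robot as it stands. The module is installed in compiled form; this text tells all that it offers.
- The arm moves only by the tool move_arm, never from a script. Its argument "plan" is one flat list of numbers, 7 for each row, row after row: the shift along the tool's x, y, z in cm, then the turn, a rotation vector about the tool's x, y, z in degrees, then the finger opening in cm, from 0 to 9.18. A call has 1 to 20 rows; each row is the pose to reach, as a shift and turn from the pose commanded when the call began, along the tool's axes at that moment; what a row does not reach only later rows make up. A row lasts 1/10 s, in which the tool goes at most 50 mm and 8.59 degrees, less where a joint would pass 70% of its speed; a pose out of reach is approached as far as the arm can. A call with a gripper value outside its range is refused whole. The fingers move at their own pace and stop on an object; "newtons" is the grip in N (left out, the last holds). Time passes only in rows, so rows that repeat a pose let the fingers close. It gives the time, the measured TCP pose, the force, the opening and the grip force at its end, in the units of the state.
- status.read_state(): the state, without advancing time (a new reading comes with each control period).
- vision.snapshot(name): name is "side" or "top"; returns a dict with "pixels" (384x512x3 uint8, red, green, blue), "mtx" (3x3 intrinsics, pixels), "extrinsics" (4x4, takes a point from camera to world coordinates). Camera axes: x right, y down, z forward; pixel columns grow to the right and rows downward; lengths in m; the calibration is good to about 2 mm. A picture is of the moment at which its call begins. There is no depth.
- bot.close_job(): hands the job in; it is judged then, once.
Trained networks look in the newest picture that a camera, given by its name, has taken for a name from the list of things; names that differ only in an ending like _2 or _b are one class to them, and where a whole thing is asked for, a point or a joint stands for the part that bears it (a point fixed in the world has none). Each returns a list of dicts, best first, with "confidence" (0 to 1); they miss things now and then, are a little off and sometimes report something else, mostly with a low value. They report only what shows in the picture. A call takes as long as a camera call.
- vision.boxes_of(camera, target): "xyz" ([x, y, z] in m, in world coordinates, good to about 4 mm: the middle of the surface that is visible of it).
The state is a dict: "t": time; "q": joint angles; "joint_velocities": joint speeds; "tau": joint torques, N m; "ee_pos": TCP position; "tool_rot": TCP orientation; "contact_force": force on the tool from outside, world axes, zero at the start; "wrist_torque": the same for the moment, N m; "finger_gap": finger opening in m; "gripper_force": force on a finger pad.
Only numpy, scipy, OpenCV 4.12 (cv2) and the standard library are available. Lean on these libraries where they do the work, as an engineer would, in place of code of your own. Each camera call takes 0.05 s, during which the arm holds its last target. There are 200 camera calls.

## Working session

There is one attempt and no reset: what is moved stays moved. The work goes in short steps, Python scripts to look and compute and a tool call to move; the robot and the scene stay as the last step left them, time stands still between calls to the robot, and variables do not carry over. Pictures are saved under pics/ and viewed, at most 10 in all, crops included, and the job is handed in when it is done.

Besides the shell and the picture viewer there is one more tool, called as name(argument=value, ...) on one line, values as JSON. move_arm: Moves the arm, as the interface text tells. Its arguments: {"type":"object","properties":{"plan":{"type":"array"},"newtons":{"type":"number"}},"required":["plan"]}

```bash
mkdir -p pics; python3 - <<'E'
from station import status, vision, bot
import cv2,numpy as np
s=status.read_state();print(s['t'],s['ee_pos'],s['tool_rot'],s['finger_gap'],bot.grip_point_offset)
for c in('top','side'):
    p=vision.snapshot(c);cv2.imwrite(f'pics/{c}0.png',p['pixels'][:,:,::-1]);np.savez(f'{c}.npz',**p)
    print(c,p['mtx'].tolist(),p['extrinsics'].round(4).tolist())
    for t in('jig_green','jig_red','catch_green_top','bolt_green_face','gap_green','catch_green','bolt_green','jar'):
        print(t,[(np.round(d['xyz'],3).tolist(),round(d['confidence'],2)) for d in vision.boxes_of(c,t)][:3])
E
```

```text
0.0 [0.17997664 0.62387348 0.22569413] [[-9.60853399e-01  2.77056691e-01 -5.79723674e-04]
 [ 2.77057292e-01  9.60851702e-01 -1.80682912e-03]
 [ 5.64343805e-05 -1.89671458e-03 -9.99998200e-01]] 0.09171262257278522 0.0188
top [[456.05793161963396, 0.0, 256.6752375782735], [0.0, 456.05793161963396, 188.2539875940887], [0.0, 0.0, 1.0]] [[-0.1025, -0.9744, 0.1999, 0.2554], [-0.9947, 0.1006, -0.0198, -0.0059], [-0.0008, -0.2009, -0.9796, 1.5174], [0.0, 0.0, 0.0, 1.0]]
jig_green [([0.572, -0.18, 0.026], 0.68), ([0.522, -0.156, 0.034], 0.27), ([0.56, 0.452, 0.025], 0.22)]
jig_red [([0.546, 0.203, 0.026], 0.84), ([0.487, 0.223, 0.033], 0.34), ([0.556, 0.452, 0.025], 0.16)]
catch_green_top [([0.518, -0.159, 0.034], 0.69), ([0.527, -0.247, 0.055], 0.46)]
bolt_green_face [([0.508, 0.139, 0.06], 0.28)]
gap_green [([0.571, -0.181, 0.028], 0.68), ([0.558, 0.453, 0.024], 0.36)]
catch_green [([0.525, -0.248, 0.055], 0.71)]
bolt_green []
jar [([0.508, 0.138, 0.058], 0.51), ([0.536, 0.007, 0.043], 0.39)]
side [[447.3489661784687, 0.0, 252.74926029154796], [0.0, 447.3489661784687, 186.32775867369298], [0.0, 0.0, 1.0]] [[0.6968, -0.5551, 0.4543, -0.0514], [-0.7172, -0.5291, 0.4535, -0.6209], [-0.0114, -0.6418, -0.7668, 1.0902], [0.0, 0.0, 0.0, 1.0]]
jig_green [([0.564, -0.204, 0.03], 0.94)]
jig_red [([0.535, 0.186, 0.03], 0.8)]
catch_green_top [([0.526, -0.252, 0.056], 0.85), ([0.565, -0.202, 0.03], 0.46)]
bolt_green_face [([0.519, -0.165, 0.033], 0.76)]
gap_green [([0.566, -0.198, 0.027], 0.72)]
catch_green [([0.527, -0.246, 0.054], 0.76)]
bolt_green [([0.516, -0.162, 0.034], 0.51)]
jar [([0.782, 0.103, 0.004], 0.36)]
```

```bash
python3 - <<'E'
import cv2
for c,(r0,r1,c0,c1) in {'top':(90,290,180,380),'side':(90,384,100,492)}.items():
    im=cv2.imread(f'pics/{c}0.png')
    if c=='top': cv2.imwrite('pics/topfull.png',im)
    k=2
    cv2.imwrite(f'pics/{c}c.png',cv2.resize(im[r0:r1,c0:c1],None,fx=k,fy=k,interpolation=cv2.INTER_CUBIC))
E
```

```text
(no output)
```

View pics/top0.png

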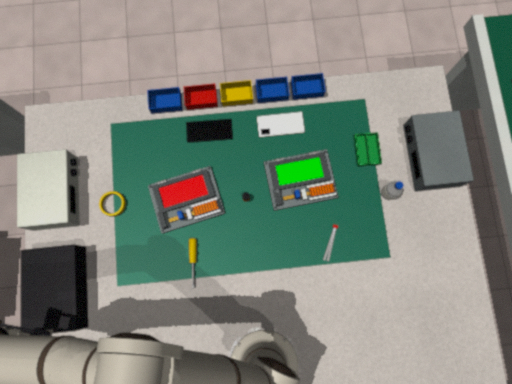

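View pics/sidec.png

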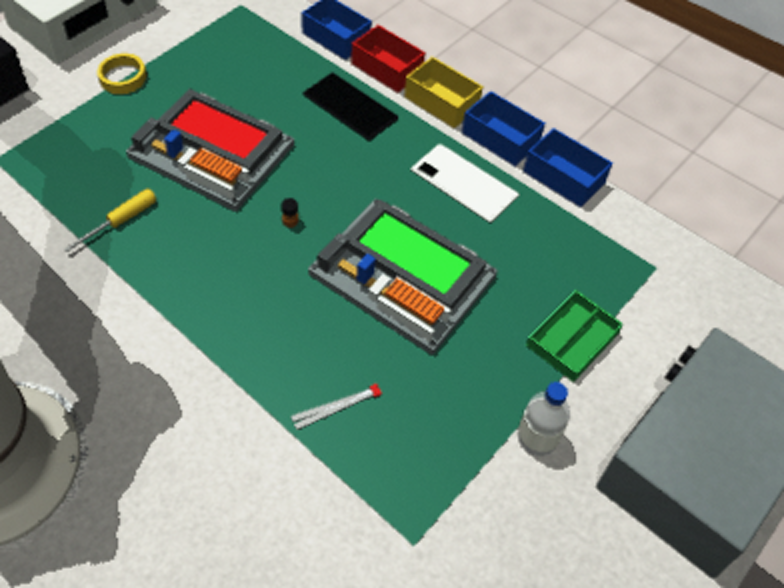

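The top view shows the green jig at about (302,180), its orange catch at (320,189) and the blue tab at (294,196). The bolt slides towards image left, which is world +y. The side crop agrees. Next I'll segment both views and fit the pose.

```bash
cat > m.py <<'E'
import cv2,numpy as np
def ray(p,uv):
    d=p['extrinsics'][:3,:3]@np.linalg.inv(p['mtx'])@np.array([uv[0],uv[1],1.]);return p['extrinsics'][:3,3],d
def atz(p,uv,z):
    o,d=ray(p,uv);return o+d*(z-o[2])/d[2]
def proj(p,X):
    E=np.linalg.inv(p['extrinsics']);c=E[:3,:3]@X+E[:3,3];return (p['mtx']@c)[:2]/c[2]
def tri(ps,uvs):
    A=np.zeros((3,3));b=np.zeros(3)
    for p,u in zip(ps,uvs):
        o,d=ray(p,u);d=d/np.linalg.norm(d);M=np.eye(3)-np.outer(d,d);A+=M;b+=M@o
    return np.linalg.solve(A,b)
def mask(im,kind,near,r):
    h=cv2.cvtColor(im,cv2.COLOR_RGB2HSV).astype(int)
    lo,hi,s={'green':(50,70,180),'orange':(5,16,150),'blue':(105,125,120)}[kind]
    m=(h[...,0]>=lo)&(h[...,0]<=hi)&(h[...,1]>s)&(h[...,2]>60)
    y,x=np.indices(m.shape);return m&(np.hypot(x-near[0],y-near[1])<r)
E
python3 - <<'E'
from m import *
P={c:dict(np.load(c+'.npz')) for c in('top','side')}
C={}
for k,X,Z in(('green',(.59,-.18,.03),.035),('orange',(.526,-.248,.055),.056),('blue',(.518,-.163,.06),.06)):
    for c,p in P.items():
        m=mask(p['pixels'],k,proj(p,np.array(X)),50 if k=='green' else 35 if k=='orange' else 20)
        ys,xs=np.nonzero(m);pts=np.c_[xs,ys].astype(float);C[k,c]=pts.mean(0)
        W=np.array([atz(p,u,Z)[:2] for u in pts]);rr=cv2.minAreaRect((W*1000).astype(np.float32))
        print(k,c,len(xs),C[k,c].round(1),'at z',W.mean(0).round(4),'rect',np.round(rr[0],1),np.round(rr[1],1),round(rr[2],1))
    print(k,'tri',tri(P.values(),[C[k,c] for c in P]).round(4))
for c,p in P.items():
    u,v=proj(p,np.array([.525,-.2,.05])).astype(int);print(c,u,v)
    P[c]=cv2.resize(p['pixels'][v-33:v+33,u-44:u+44,::-1],None,fx=8,fy=8,interpolation=cv2.INTER_CUBIC)
cv2.imwrite('pics/z.png',np.vstack([cv2.resize(P['top'],(440,298)),cv2.resize(P['side'],(440,298))]))
E
```

```text
green top 934 [299.1 170.7] at z [ 0.6028 -0.1832] rect [ 602.8 -183.5] [ 71.2 152.3] 5.7
green side 942 [306.8 215.9] at z [ 0.602  -0.1883] rect [ 602.3 -186.4] [ 65.9 149.9] 5.5
green tri [ 0.6057 -0.1849  0.0268]
orange top 201 [321.2 189.6] at z [ 0.5274 -0.2448] rect [ 527.2 -244.7] [26.7 81.4] 5.6
orange side 309 [306.6 240.2] at z [ 0.525  -0.2495] rect [ 525.1 -249.2] [33.7 80.9] 5.4
orange tri [ 0.5293 -0.2465  0.0476]
blue top 42 [296.9 193.8] at z [ 0.521  -0.1638] rect [ 520.5 -162.5] [16.3 26.5] 84.1
blue side 92 [282.4 223.4] at z [ 0.5191 -0.1663] rect [ 518.  -167.4] [49.3 21.7] 33.7
blue tri [ 0.5218 -0.1643  0.0551]
top 307 192
side 292 231
```

View pics/z.png

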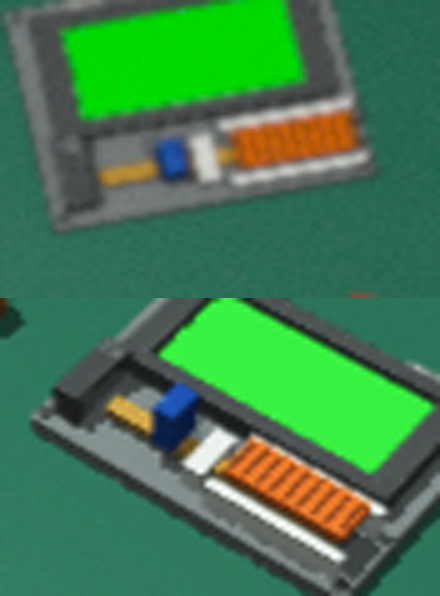

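move_arm(plan=[-38.3,-17.5,-3,0,0,-21.7,6,-38.3,-17.5,-3,0,0,-21.7,6,-38.3,-17.5,-3,0,0,-21.7,6,-38.3,-17.5,-3,0,0,-21.7,6,-38.3,-17.5,-3,0,0,-21.7,6,-38.3,-17.5,-3,0,0,-21.7,6,-38.3,-17.5,-3,0,0,-21.7,6,-38.3,-17.5,-3,0,0,-21.7,6,-38.3,-17.5,-3,0,0,-21.7,6,-38.3,-17.5,-3,0,0,-21.7,6,-38.3,-17.5,-3,0,0,-21.7,6,-38.3,-17.5,-3,0,0,-21.7,6,-38.3,-17.5,-3,0,0,-21.7,6])

```text
t: 2.2
ee_pos: [0.498, 0.352, 0.2567]
tool_rot: [[-0.995, -0.101, -0.001], [-0.101, 0.995, 0.001], [0.001, 0.001, -1.0]]
contact_force: [0.1, 1.5, -0.1]
finger_gap: 0.0595
gripper_force: 0.0
```

move_arm(plan=[3.2,-58.1,8,0,0,0,6,3.2,-58.1,8,0,0,0,6,3.2,-58.1,8,0,0,0,6,3.2,-58.1,8,0,0,0,6,3.2,-58.1,8,0,0,0,6,3.2,-58.1,8,0,0,0,6,3.2,-58.1,8,0,0,0,6,3.2,-58.1,8,0,0,0,6,3.2,-58.1,8,0,0,0,6,3.2,-58.1,8,0,0,0,6,3.2,-58.1,8,0,0,0,6,3.2,-58.1,8,0,0,0,6,3.2,-58.1,8,0,0,0,6,3.2,-58.1,8,0,0,0,6,3.2,-58.1,8,0,0,0,6,3.2,-58.1,8,0,0,0,6])

```text
t: 3.8
ee_pos: [0.5253, -0.2286, 0.177]
tool_rot: [[-0.995, -0.101, 0.0], [-0.101, 0.995, 0.001], [-0.001, 0.001, -1.0]]
contact_force: [0.6, 0.9, -0.2]
finger_gap: 0.0599
gripper_force: 0.0
```

move_arm(plan=[0,0,4,0,0,0,6,0,0,7,0,0,0,6,0,0,9,0,0,0,6,0,0,9.2,0,0,0,6,0,0,9.2,0,0,0,6,0,0,9.2,0,0,0,6])

```text
t: 4.4
ee_pos: [0.5259, -0.2309, 0.0862]
tool_rot: [[-0.995, -0.099, 0.002], [-0.099, 0.995, -0.001], [-0.002, -0.001, -1.0]]
contact_force: [0.1, -0.9, 0.4]
finger_gap: 0.0603
gripper_force: 0.0
```

```bash
python3 - <<'E'
from m import *
from station import vision
I=[]
for c in('top','side'):
    p=vision.snapshot(c);u,v=proj(p,np.array([.525,-.2,.06])).astype(int);print(c,u,v)
    I.append(cv2.resize(p['pixels'][v-33:v+33,u-44:u+44,::-1],(440,298),interpolation=cv2.INTER_CUBIC))
cv2.imwrite('pics/z1.png',np.vstack(I))
E
```

```text
top 307 191
side 292 229
```

View pics/z1.png

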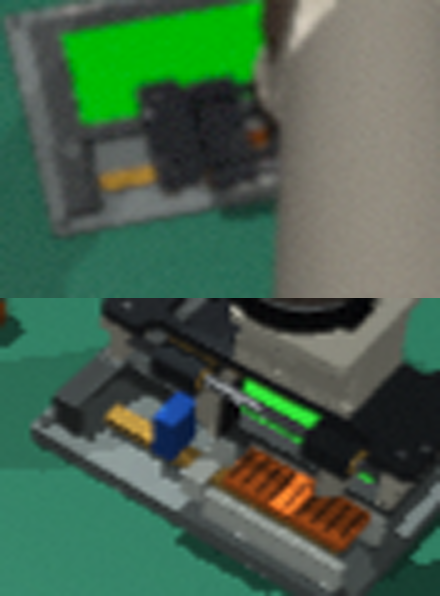

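The side view shows finger B above the white block, between catch and tab, and finger A over the catch, so I'll go down.

move_arm(plan=[0,0,0.8,0,0,0,6,0,0,1.6,0,0,0,6,0,0,2.2,0,0,0,6,0,0,2.5,0,0,0,6,0,0,2.5,0,0,0,6,0,0,2.5,0,0,0,6])

```text
t: 5.1
ee_pos: [0.5245, -0.2311, 0.0595]
tool_rot: [[-0.995, -0.098, -0.0], [-0.098, 0.995, 0.0], [0.0, 0.0, -1.0]]
contact_force: [0.3, -0.3, 0.4]
finger_gap: 0.06
gripper_force: 0.0
```

```bash
python3 - <<'E'
from m import *
from station import vision
p=vision.snapshot('side');u,v=proj(p,np.array([.525,-.2,.06])).astype(int)
im=cv2.resize(p['pixels'][v-33:v+33,u-44:u+44,::-1],None,fx=9,fy=9,interpolation=cv2.INTER_CUBIC)
cv2.imwrite('pics/z2.png',im)
E
```

```text
(no output)
```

View pics/z2.png

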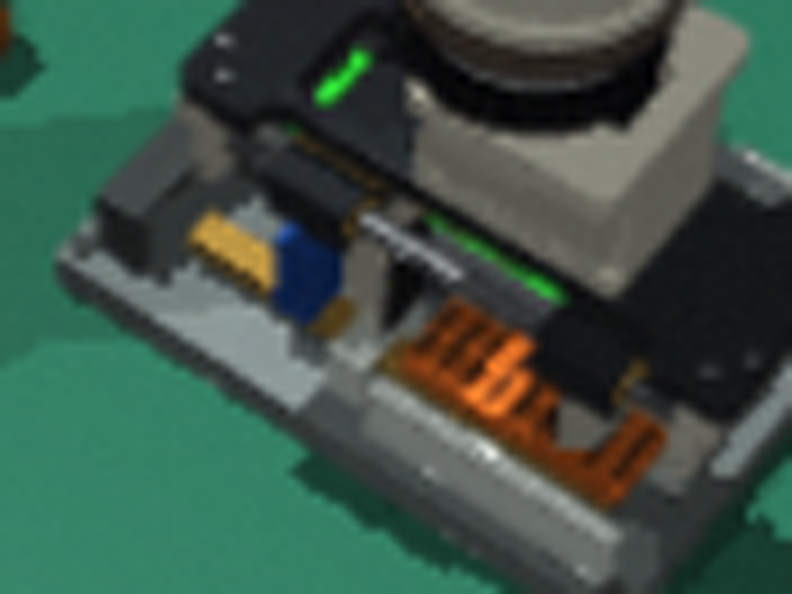

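The view shows finger B in the gap, with its tip at about (370,320) and clear of both the tab and the catch. Finger A is over the catch at about (585,420). Now I'll press.

move_arm(plan=[0,0,0.3,0,0,0,6,0,0,0.5,0,0,0,6,0,0,0.7,0,0,0,6,0,0,0.9,0,0,0,6,0,0,0.9,0,0,0,6,0,0,0.9,0,0,0,6,0,0,0.9,0,0,0,6])

```text
t: 5.85
ee_pos: [0.5251, -0.2313, 0.0511]
tool_rot: [[-0.995, -0.098, 0.001], [-0.098, 0.995, -0.0], [-0.001, -0.0, -1.0]]
contact_force: [-0.6, 0.9, 6.0]
finger_gap: 0.0602
gripper_force: 2.5
```

move_arm(plan=[0,0,0.08,0,0,0,6,0,0,0.08,0,0,0,6,0,0.3,0.08,0,0,0,6,0,0.6,0.08,0,0,0,6,0,0.9,0.08,0,0,0,6,0,1.2,0.08,0,0,0,6,0,1.5,0.08,0,0,0,6,0,1.8,0.08,0,0,0,6,0,2.1,0.08,0,0,0,6,0,2.1,0.08,0,0,0,6,0,2.1,0.08,0,0,0,6])

```text
t: 6.95
ee_pos: [0.5234, -0.2127, 0.0508]
tool_rot: [[-0.995, -0.096, 0.002], [-0.096, 0.995, -0.003], [-0.002, -0.003, -1.0]]
contact_force: [1.0, -4.0, 4.6]
finger_gap: 0.0599
gripper_force: 3.3
```

```bash
python3 - <<'E'
from m import *
from station import vision
p=vision.snapshot('side');u,v=proj(p,np.array([.525,-.2,.06])).astype(int)
im=cv2.resize(p['pixels'][v-33:v+33,u-44:u+44,::-1],None,fx=9,fy=9,interpolation=cv2.INTER_CUBIC)
cv2.imwrite('pics/z3.png',im)
E
```

```text
(no output)
```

View pics/z3.png

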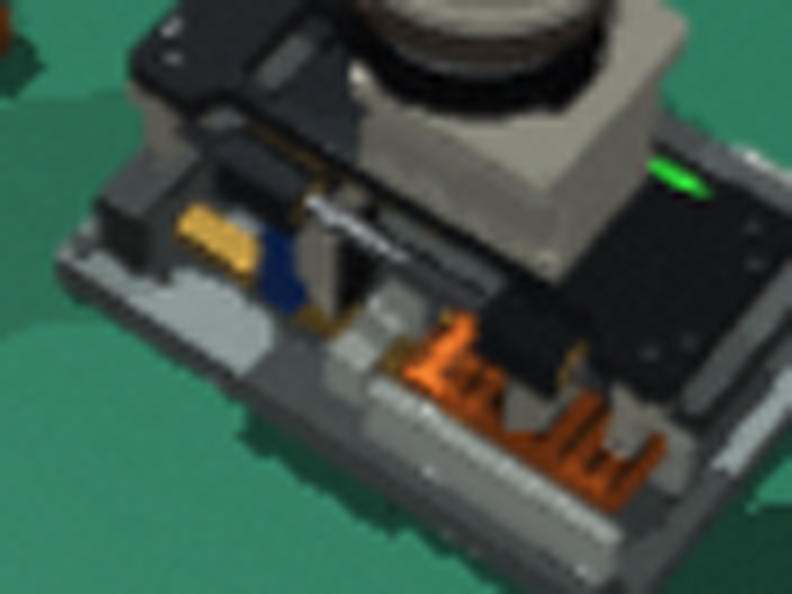

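The tab has moved (left edge from about x=275 to x=258), so the bolt is free and travelling. I'll press slightly deeper and keep pushing.

move_arm(plan=[0,0,0.1,0,0,0,6,0,0,0.1,0,0,0,6,0,0.3,0.1,0,0,0,6,0,0.6,0.1,0,0,0,6,0,0.9,0.1,0,0,0,6,0,1.2,0.1,0,0,0,6,0,1.5,0.1,0,0,0,6,0,1.8,0.1,0,0,0,6,0,2.0,0.1,0,0,0,6,0,2.0,0.1,0,0,0,6,0,2.0,0.1,0,0,0,6])

```text
t: 8.1
ee_pos: [0.5216, -0.1927, 0.0498]
tool_rot: [[-0.995, -0.096, 0.002], [-0.096, 0.995, -0.003], [-0.002, -0.003, -1.0]]
contact_force: [-0.5, -4.7, 6.2]
finger_gap: 0.06
gripper_force: 3.5
```

move_arm(plan=[0,0.2,0,0,0,0,6,0,0.4,0,0,0,0,6,0,0.5,0,0,0,0,6,0,0.6,0,0,0,0,6,0,0.6,0,0,0,0,6])

```text
t: 8.6
ee_pos: [0.5211, -0.1872, 0.0499]
tool_rot: [[-0.995, -0.096, 0.003], [-0.096, 0.995, -0.003], [-0.002, -0.004, -1.0]]
contact_force: [0.0, -5.5, 5.5]
finger_gap: 0.0601
gripper_force: 3.6
```

move_arm(plan=[0,0.1,0,0,0,0,6,0,0.2,0,0,0,0,6,0,0.3,0,0,0,0,6,0,0.3,0,0,0,0,6])

```text
t: 9.0
ee_pos: [0.5207, -0.1842, 0.0498]
tool_rot: [[-0.995, -0.096, 0.003], [-0.096, 0.995, -0.003], [-0.002, -0.003, -1.0]]
contact_force: [0.8, -5.7, 6.0]
finger_gap: 0.0598
gripper_force: 3.6
```

move_arm(plan=[0,0.1,0,0,0,0,6,0,0.2,0,0,0,0,6,0,0.3,0,0,0,0,6,0,0.3,0,0,0,0,6])

```text
t: 9.4
ee_pos: [0.5207, -0.1839, 0.05]
tool_rot: [[-0.996, -0.095, 0.004], [-0.095, 0.995, -0.006], [-0.003, -0.006, -1.0]]
contact_force: [1.4, -11.4, 3.8]
finger_gap: 0.0598
gripper_force: 6.5
```

Force rose to 11 N with no further motion, so the bolt is on its stop. The position matches the full 36 mm of travel. I'll back off the tab, then lift.

move_arm(plan=[0,-0.3,0,0,0,0,6,0,-0.7,0,0,0,0,6,0,-1.0,0,0,0,0,6,0,-1.0,-0.4,0,0,0,6,0,-1.0,-1,0,0,0,6,0,-1.0,-2,0,0,0,6,0,-1.0,-5,0,0,0,6,0,-1,-9,0,0,0,6,0,-1,-14,0,0,0,6,0,-1,-14,0,0,0,6,10,-1,-16,0,0,0,6,10,-1,-16,0,0,0,6,10,-1,-16,0,0,0,6,10,-1,-16,0,0,0,6])

```text
t: 10.8
ee_pos: [0.4197, -0.1988, 0.2094]
tool_rot: [[-0.995, -0.095, 0.001], [-0.095, 0.995, -0.001], [-0.001, -0.001, -1.0]]
contact_force: [-0.1, 0.4, -0.3]
finger_gap: 0.0602
gripper_force: 0.0
```

```bash
python3 - <<'E'
from m import *
from station import vision
p=vision.snapshot('side');u,v=proj(p,np.array([.525,-.2,.06])).astype(int)
m=mask(p['pixels'],'blue',proj(p,np.array([.515,-.13,.06])),20);ys,xs=np.nonzero(m)
if len(xs): print(len(xs),atz(p,(xs.mean(),ys.mean()),.06))
im=cv2.resize(p['pixels'][v-33:v+33,u-44:u+44,::-1],None,fx=9,fy=9,interpolation=cv2.INTER_CUBIC)
cv2.imwrite('pics/z4.png',im)
E
```

```text
20 [ 0.50648461 -0.13294774  0.06      ]
```

View pics/z4.png

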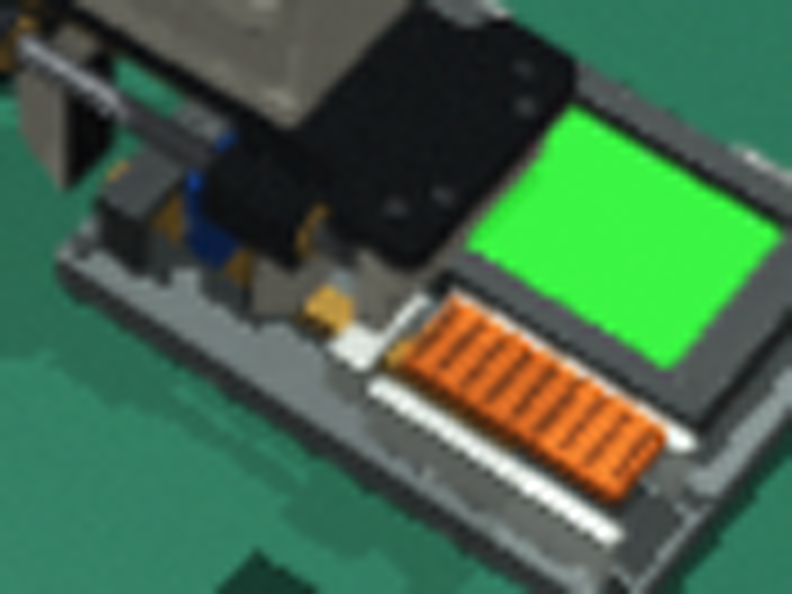

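The tab's left edge has moved from about x=275 to x=188, which is roughly 36 mm at this scale. The bolt's end shows beyond the keeper at (120,170), the catch is back up, and the gripper is clear.

```bash
python3 -c "
from station import bot
print(bot.close_job())"
```

```text
the job is handed in; nothing more can be done
None
```

I pushed the green jig's bolt onto its home stop with the catch held down, let the catch spring back up, moved the arm clear and handed the job in; the hand-in returned no verdict.

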